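Set up a potter's wheel for trimming

TASK

Get the potter's wheel ready for trimming: push the upside-down clay bowl along the wheel head until its rim lies wholly inside the ring groove, and push the loose wooden hand rest along the pan until its long side lies flat against the low steel stop strip, roughly centred along it. Do it by pushing only: lift or tip neither of them, and leave the jar, the mug and the loop tool where they are.

Things in the scene. Friction and masses are not known exactly. Their poses are not given: they have to be found in the camera images.
- wheel_head: Fixed round aluminium wheel head, a disc 280 mm across on a short stem; its flat top is 45 mm above the work surface. It does not turn. Origin on its axis at the work surface; z up; its yaw has no visible meaning.
- ring_center (a point): The point on top of the wheel head, on its axis, at the centre of the one dark ring groove (flush, inner diameter 120 mm, outer 126 mm; it is only a mark and catches nothing).
- bowl: Bisque-fired, clay-coloured bowl standing upside down on the wheel head, loose, 0.25 to 0.5 kg: rim 100 mm across, 58 mm high; the side is close to vertical for the lowest 26 mm and then curves in to a foot 54 mm across on top. Treat it as solid. Origin at the centre of the rim plane, which rests on the wheel head; z up through the foot. It slides with ordinary friction (a few N).
- stop_strip: Fixed low steel angle on the pan: an upright strip 190 mm long (its x), 10 mm thick (its y), 22 mm high, with a 4 mm high foot flange on its +y side. Origin at the centre of the upright strip's underside, on the work surface. The face to push against is on its -y side, 5 mm from the origin; the hand rest starts on that side.
- rest_bar: The hand rest: a loose plain wooden bar, 150 mm long (its x), 45 mm wide (its y), 40 mm high, 0.2 to 0.35 kg, lying flat on the work surface 40 to 100 mm short of the stop strip and up to about 20 degrees out of line with it. Origin at the centre of its underside; z up. Against the strip its origin is 27.5 mm from the strip's origin.
- jar: Bystander: glass jar with white lid, 60 mm across, 85 mm high, loose, standing to the left of the wheel head. Origin at the centre of its underside.
- mug: Bystander: black mug, 80 mm across, 90 mm high, loose, to the left of the wheel head, farther out than the jar. Origin at the centre of its underside.
- loop_tool: Bystander: trimming tool with wooden handle (14 mm thick, 120 mm long) and wire loop, about 180 mm overall along its y, loose, lying beyond the wheel head. Origin under the middle of the handle.
Not all that is in view belongs to the job. What is meant by the rest_bar is not turquoise, and is the larger of those in its own colour.

How it is judged:
At the end, for the whole second after the job is handed in: Bowl on its rim on the wheel head, centre within 10 mm of the ring's centre, at rest. Hand rest flat on the pan, long side against the stop strip (gap under 4 mm, in line within 0.05 rad), its centre within 50 mm of the strip's middle along its length, at rest (horizontal distance between bowl and ring_center below 0.01 m and z of bowl in the frame of ring_center between -0.004 and 0.004 m and angle between each of bowl, rest_bar's own z axis and vertical below 0.06 rad and linear speed of each of bowl, rest_bar below 0.01 m/s and y of rest_bar in the frame of stop_strip between -0.0315 and -0.024 m and x of rest_bar in the frame of stop_strip between -0.05 and 0.05 m and angle between the x axis of rest_bar and the x axis of stop_strip, either way round below 0.05 rad and height (world z) of rest_bar below 0.004 m); the robot touches nothing.
It fails at once if the bowl is lifted more than 8 mm or falls off the wheel head (z of bowl in the frame of ring_center above 0.008 m or z of bowl in the frame of ring_center below -0.01 m).
It fails at once if the bowl is tipped by more than 0.2 rad (angle between bowl's own z axis and vertical above 0.2 rad).
It fails at once if the hand rest is lifted more than 8 mm (height (world z) of rest_bar above 0.008 m).
It fails at once if the hand rest is tipped by more than 0.2 rad (angle between rest_bar's own z axis and vertical above 0.2 rad).
It fails at once if the jar, the mug or the loop tool is moved more than 15 mm (distance of any of jar, mug, loop_tool from where it was at the start of the episode above 0.015 m).
It also fails if it takes over 54 s, if anything falls off the work surface, if the arm or the gripper's body presses on something with over 40 N, if the wrist force passes 120 N, or if a joint passes its speed limit or range.

ROBOT

A 6-joint arm with a two-finger parallel gripper is mounted at the origin on the work surface. World frame = base frame: x ahead of the robot, y to its left, z up, the work surface at z = 0. Lengths are in m, angles in rad, forces in N, time in s.
With the tool pointing down it reaches from about 0.35 to 0.975 m from the base axis. Payload 4.9 kg.
Tool frame: the origin (TCP) lies on the centre line of the jaws, within the pads' length; the fingertips stand ctrl.tcp_to_tips ahead of it and the grasp point (between the pads) lies 3 mm ahead of it (ctrl.tcp_to_tips is the distance from the TCP to the fingertips, in m); z points along the fingers, y is the direction in which the jaws open and shut (so a half turn about z gives the same grasp; the last joint's range is limited). The gripper opens to 85 mm and grips with 20 to 120 N. Pads are 22 mm wide; open, the fingers measure 114 mm over their backs; the gripper's body (76 mm by 85 mm) begins 54 mm behind the grasp point. The pads swing forward as they close: fully open they stand 13 mm farther back than shut.
Start: joints at [-1.239, 0.053, 1.613, -0, 1.476, -0.119], TCP at [0.272, -0.563, 0.253] pointing down, gripper open.
Joint ranges: [-3.01, 3.01], [-1.01, 2.22], [0.06, 2.58], [-1.02, 4.17], [0.09, 2.62], [-3.14, 3.14]. Speed limits (rad/s): [2.57, 2.57, 3.14, 3.14, 3.14, 3.14].

INTERFACE

Orientations are given as a rotation vector (axis times angle).
In Python, from station import ctrl, vision gives the robot as it stands.
- The arm moves only by the tool jog_arm, never from a script. Its argument "deltas" is a list of rows, each a list of 7 numbers: the turn, a rotation vector about the tool's x, y, z in rad, then the shift along the tool's x, y, z in cm, then the opening, from 0 (shut) to 1 (fully open). A call has 1 to 12 rows; each row shifts and turns the commanded pose from where the row before left it, along the tool's axes as they then stand; what a row does not reach is not made up. A row lasts 1/12 s, in which the tool goes at most 41.7 mm and 7.16 degrees, less where a joint would pass 70% of its speed; a pose out of reach is approached as far as the arm can. A call with a gripper value outside its range is refused whole. The fingers move at their own pace and stop on an object; "grip_force" is the grip in N (left out, the last holds). Time passes only in rows, so rows that do not move let the fingers close. It gives the time, the measured TCP pose, the force and the opening at its end, in the units of the state.
- ctrl.get_obs(): the state, without advancing time (a new reading comes with each control period).
- vision.get_image(name): name is "side" or "top"; returns (picture, depth): 400x640x3 uint8, red, green, blue; 400x640 float32, m along the optical axis (not along the pixel's ray), 0 where there is no reading.
- vision.calibration(name): a dict with "fx", "fy", "cx", "cy" (pixels), "rvec" (rotation vector, rad) and "tvec" (3), from world to camera coordinates, as OpenCV has them. Camera axes: x right, y down, z forward; pixel columns grow to the right and rows downward; lengths in m; the calibration is good to about 2 mm. A picture is of the moment at which its call begins. calibration takes no time and is no camera call.
- ctrl.finish_job(): hands the job in, once; it reports no verdict.
The state is a dict: "t": time; "q": joint angles; "dq": joint speeds; "effort": joint torques, N m; "tool_pos": TCP position; "tool_rot": TCP orientation; "contact_force": force on the tool from outside, world axes, zero at the start; "wrist_torque": the same for the moment, N m; "opening": finger opening in m.
Only numpy, scipy, OpenCV 4.12 (cv2) and the standard library are available. Lean on these libraries where they do the work, as an engineer would, in place of code of your own. Each camera call takes 0.05 s, during which the arm holds its last target. There are 200 camera calls.

## Working session

There is one attempt and no reset: what is moved stays moved. The work goes in short steps, Python scripts to look and compute and a tool call to move; the robot and the scene stay as the last step left them, time stands still between calls to the robot, and variables do not carry over. Pictures are saved under pics/ and viewed, about 8 in all and at most 12, crops included, and the job is handed in when it is done.

Besides the shell and the picture viewer there is one more tool, called after "Call:" as name(argument=value, ...) on one line, values as JSON. jog_arm: Moves the arm, as the interface text tells. Its arguments: {"type":"object","properties":{"deltas":{"type":"array"},"grip_force":{"type":"number"}},"required":["deltas"]}

```bash
ls; mkdir -p pics; cat > h.py <<'E'
import numpy as np, cv2
from station import ctrl, vision
def cal(n):
    c=vision.calibration(n); R=cv2.Rodrigues(np.array(c["rvec"],float))[0]; t=np.array(c["tvec"],float).ravel()
    return c,R,t
def ray(n,uv,z):
    "pixels Nx2 -> world points on plane z"
    c,R,t=cal(n); uv=np.atleast_2d(uv).astype(float)
    d=np.c_[(uv[:,0]-c["cx"])/c["fx"],(uv[:,1]-c["cy"])/c["fy"],np.ones(len(uv))]@R
    o=-R.T@t
    return o+d*((z-o[2])/d[:,2])[:,None]
def cloud(n,depth):
    c,R,t=cal(n); v,u=np.indices(depth.shape)
    p=np.stack([(u-c["cx"])/c["fx"]*depth,(v-c["cy"])/c["fy"]*depth,depth],-1)
    w=(p-t)@R; w[depth<=0]=np.nan
    return w
def shot(n,tag):
    im,d=vision.get_image(n); cv2.imwrite(f"pics/{tag}.png",im[:,:,::-1]); np.savez(f"pics/{tag}.npz",im=im,d=d)
    return im,d
E
python3 - <<'E'
from h import *
for n in("top","side"):
    shot(n,n+"0"); c,R,t=cal(n); print(n,c["fx"],-R.T@t,R[2])
o=ctrl.get_obs(); print(o, ctrl.tcp_to_tips)
E
```

```text
pics
top 481.32035992437454 [0.55187794 0.01817161 1.26599586] [ 0.06080045 -0.00590249 -0.99813249]
side 375.0627343848799 [ 0.51248133 -0.67873973  0.79003599] [ 0.0901062   0.69859569 -0.70982035]
{'t': 0.1, 'q': array([-1.23895596e+00,  5.32724530e-02,  1.61412514e+00, -1.74690473e-05,
        1.47598262e+00, -1.19001932e-01]), 'dq': array([-0.00218647, -0.00045138, -0.00233924,  0.00064911, -0.00047904,
        0.00025233]), 'effort': array([ 6.98194390e-05, -3.94904315e+01, -3.71362996e+01, -4.52335121e-05,
        3.96241856e-03, -6.27806628e-06]), 'tool_pos': array([ 0.27215649, -0.56207044,  0.25221616]), 'tool_rot': array([-3.06037927e+00, -7.01804659e-01,  3.25225820e-04]), 'contact_force': array([ 0.38945773,  0.01093542, -0.17499633]), 'wrist_torque': array([ 0.07521046, -0.03448895, -0.01799083]), 'opening': 0.08584498159009611} 0.022
```

View pics/top0.png

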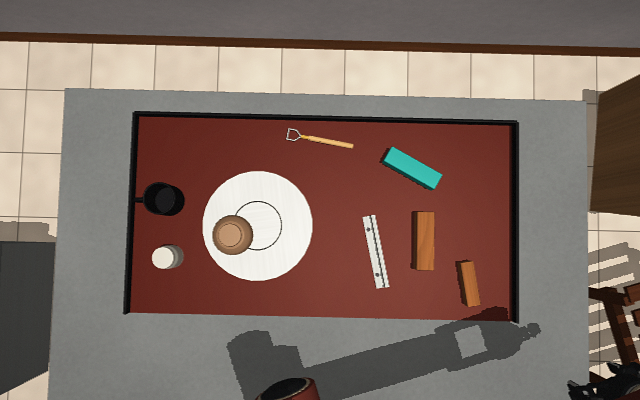

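View pics/side0.png

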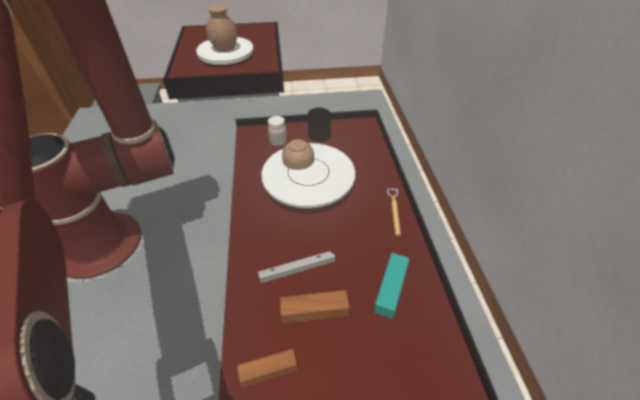

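Top view: bowl at (232,235), ring centre about (258,225), strip at (376,251), rest bar (large brown) at (424,240), small brown decoy at (468,283), turquoise decoy at (411,168), jar (167,257), mug (163,199), loop tool (320,140). The side view agrees, and image right is world -y. Next I'll measure them.

```bash
cat > meas.py <<'E'
from h import *
def comp(mask,box):
    m=np.zeros(mask.shape,np.uint8); x0,x1,y0,y1=box; m[y0:y1,x0:x1]=mask[y0:y1,x0:x1]
    n,l,s,_=cv2.connectedComponentsWithStats(m); k=1+np.argmax(s[1:,4]); return l==k
def rect(P):
    r=cv2.minAreaRect((P[:,:2]*1000).astype(np.float32)); b=cv2.boxPoints(r)
    e=[b[1]-b[0],b[2]-b[1]]; e=max(e,key=np.linalg.norm); a=np.arctan2(e[1],e[0])%np.pi
    return np.array(r[0]),np.sort(r[1])[::-1],a
def top(im,d,what):
    hsv=cv2.cvtColor(im,cv2.COLOR_RGB2HSV); W=cloud("top",d); Z=W[...,2]
    if "bar" in what:
        m=(Z>.032)&(Z<.047); m=comp(m,(380,450,200,285)); v,u=np.nonzero(m)
        P=ray("top",np.c_[u,v],.04); print("bar z",np.nanmedian(Z[m]),rect(P))
    if "strip" in what:
        m=(Z>.013)&(Z<.028)&(hsv[...,1]<80); m=comp(m,(350,400,200,300)); v,u=np.nonzero(m)
        print("strip z",np.nanmedian(Z[m]),rect(ray("top",np.c_[u,v],.022)))
        m=comp((hsv[...,1]<80)&(hsv[...,2]>60),(350,400,200,300)); v,u=np.nonzero(m); print("strip all",rect(ray("top",np.c_[u,v],.015)))
    if "wheel" in what:
        m=comp((hsv[...,1]<60)&(hsv[...,2]>150),(190,330,160,290)); c=max(cv2.findContours(m.astype(np.uint8),0,1)[0],key=cv2.contourArea)[:,0]
        P=ray("top",c,.045); (x,y),r=cv2.minEnclosingCircle((P[:,:2]*1000).astype(np.float32)); print("wheel",x,y,r,np.nanmedian(Z[m]))
    if "bowl" in what:
        m=comp((Z>.06)&(Z<.115),(190,330,160,290)); v,u=np.nonzero(m); 
        print("bowl depth pts circ",cv2.minEnclosingCircle((W[m][:,:2]*1000).astype(np.float32)))
        m=comp((Z>.0985)&(Z<.11),(190,330,160,290)); Q=W[m]
        print("foot",cv2.minEnclosingCircle((Q[:,:2]*1000).astype(np.float32)),Q.mean(0)*1000)
    if "by" in what:
        for n,b,lo,hi in(("jar",(145,190,235,275),.07,.1),("mug",(140,190,175,220),.07,.1)):
            m=comp((Z>lo)&(Z<hi),b); print(n,cv2.minEnclosingCircle((W[m][:,:2]*1000).astype(np.float32)),np.nanmedian(Z[m]))
        m=comp((hsv[...,0]>12)&(hsv[...,1]>80)&(hsv[...,2]>120),(270,370,115,160)); print("tool handle",rect(ray("top",np.argwhere(m)[:,::-1],.01)))
        m=comp((Z>.015)&(Z<.08),(450,490,250,315)); print("decoy",rect(W[m]),np.nanmax(Z[m]))
        m=comp((Z>.015)&(Z<.08),(375,450,140,195)); print("teal",rect(W[m]),np.nanmax(Z[m]))
E
python3 - <<'E'
from meas import *
np.set_printoptions(precision=4,suppress=True)
f=np.load("pics/top0.npz"); top(f["im"],f["d"],("bar","strip","wheel","bowl","by"))
E
```

```text
bar z 0.03905247362384348 (array([ 546.2705, -260.0162]), array([149.5443,  43.4611]), np.float32(0.00870821))
strip z 0.020507479921441644 (array([ 517.1235, -147.5954]), array([188.595 ,  10.6588]), np.float32(0.21382256))
strip all (array([ 514.9579, -138.5056]), array([190.0579,  35.2195]), np.float32(0.21372746))
wheel 575.4696655273438 165.90049743652344 139.72171020507812 0.04358283747762198
bowl depth pts circ ((549.4932250976562, 225.84326171875), 49.51259231567383)
foot ((549.2659301757812, 226.33538818359375), 27.84467315673828) [549.6982 225.64   101.8844]
jar ((490.0228576660156, 390.83740234375), 26.67544174194336) 0.08270394020690047
mug ((637.1085815429688, 410.180908203125), 45.63011932373047) 0.08551795204430895
tool handle (array([802.1605,  -5.6546]), array([138.0368,  12.7368]), np.float32(1.4022461))
decoy (array([ 439.0703, -379.5237]), array([114.7561,  36.5042]), np.float32(0.18841286)) 0.03667698768796903
teal (array([ 733.322 , -227.8647]), array([150.4542,  47.103 ]), np.float32(1.0738317)) 0.04818566197578359
```

Call:
jog_arm(deltas=[[0,0,-0.1213,0,0,0,0.7],[0,0,-0.1213,0,0,0,0.7],[0,0,-0.1213,0,0,0,0.7],[0,0,-0.1213,0,0,0,0.7],[0,0,-0.1213,0,0,0,0.7],[0,0,-0.1213,0,0,0,0.7],[0,0,-0.1213,0,0,0,0.7],[0,0,-0.1213,0,0,0,0.7],[0,0,-0.1213,0,0,0,0.7],[0,0,-0.1213,0,0,0,0.7],[0,0,-0.1213,0,0,0,0.7],[0,0,0,0,0,0,0.7]])

```text
t: 1.1
tool_pos: [0.2722, -0.5622, 0.2526]
tool_rot: [-1.968, -2.447, -0.001]
contact_force: [-0.5, -0.1, 0.0]
opening: 0.0596
```

```bash
cat > go.py <<'E'
import sys; from h import *
# usage: go.py x y z(mm)  -> yaw, shift left in tool axes, cm
from scipy.spatial.transform import Rotation as Ro
o=ctrl.get_obs(); R=Ro.from_rotvec(o["tool_rot"]).as_matrix(); p=o["tool_pos"]
print("t",round(o["t"],2),"pos",np.round(p*1000,1),"yaw",np.arctan2(R[1,0],R[0,0]),"zax",np.round(R[:,2],3),"F",np.round(o["contact_force"],1),"open",o["opening"],"tips",ctrl.tcp_to_tips)
if len(sys.argv)>3: print("shift cm",np.round(R.T@(np.array(sys.argv[1:4],float)/1000-p)*100,2))
E
python3 go.py 564 -315 252
```

```text
t 1.1 pos [ 272.2 -562.2  252.6] yaw 1.7869728422571196 zax [-0.     0.001 -1.   ] F [-0.5 -0.1  0. ] open 0.05959609058857211 tips 0.022
shift cm [17.89 33.8   0.08]
```

Call:
jog_arm(deltas=[[0,0,0,1.79,3.38,0,0.7],[0,0,0,1.79,3.38,0,0.7],[0,0,0,1.79,3.38,0,0.7],[0,0,0,1.79,3.38,0,0.7],[0,0,0,1.79,3.38,0,0.7],[0,0,0,1.79,3.38,0,0.7],[0,0,0,1.79,3.38,0,0.7],[0,0,0,1.79,3.38,0,0.7],[0,0,0,1.79,3.38,0,0.7],[0,0,0,1.79,3.38,0,0.7],[0,0,0,0,0,0,0.7],[0,0,0,0,0,0,0.7]])

```text
t: 2.1
tool_pos: [0.5655, -0.3141, 0.2527]
tool_rot: [-1.969, -2.446, 0.0]
contact_force: [0.9, 0.3, -0.2]
opening: 0.0597
```

```bash
python3 go.py 564 -315 35
```

```text
t 2.1 pos [ 565.5 -314.1  252.7] yaw 1.7860219866070755 zax [-0.001  0.    -1.   ] F [ 0.9  0.3 -0.2] open 0.0596766630731654 tips 0.022
shift cm [-0.07 -0.15 21.77]
```

Call:
jog_arm(deltas=[[0,0,0,0,0,3,0.7],[0,0,0,0,0,3,0.7],[0,0,0,0,0,3,0.7],[0,0,0,0,0,3,0.7],[0,0,0,0,0,3,0.7],[0,0,0,0,0,3,0.7],[0,0,0,0,0,2,0.7],[0,0,0,0,0,1,0.7],[0,0,0,0,0,1,0.7],[0,0,0,0,0,0,0.7],[0,0,0,0,0,0,0.7]])

```text
t: 3.02
tool_pos: [0.5646, -0.3165, 0.0341]
tool_rot: [1.972, 2.444, -0.0]
contact_force: [0.6, -0.1, 1.0]
opening: 0.0597
```

```bash
python3 - <<'E'
from h import *; shot("side","side1")
E
python3 go.py 564 -315 32
```

```text
t 3.07 pos [ 565.3 -316.7   34.9] yaw 1.7843295348538282 zax [ 0.002 -0.002 -1.   ] F [ 0.8 -0.6 -0.5] open 0.05975367928893517 tips 0.022
shift cm [ 0.19 -0.09  0.29]
```

View pics/side1.png

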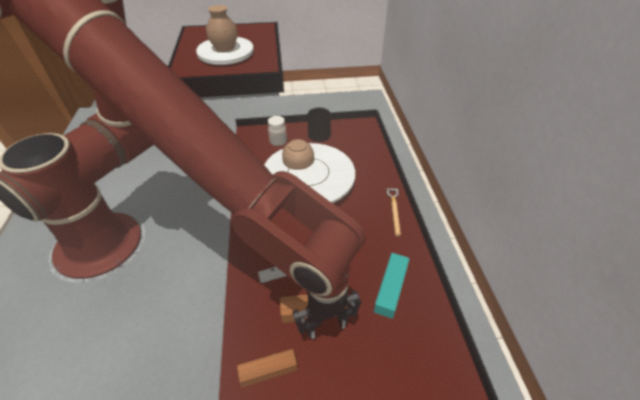

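The fingers (about (325,310)) are down behind the bar, and clear of both decoys. I'll push slowly towards the strip.

Call:
jog_arm(deltas=[[0,0,0,0.7,0,0,0.7],[0,0,0,0.7,0,0,0.7],[0,0,0,0.7,0,0,0.7],[0,0,0,0.7,0,0,0.7],[0,0,0,0.7,0,0,0.7],[0,0,0,0.7,0,0,0.7],[0,0,0,0.7,0,0,0.7],[0,0,0,0.7,0,0,0.7],[0,0,0,0.7,0,0,0.7],[0,0,0,0.7,0,0,0.7],[0,0,0,0.7,0,0,0.7],[0,0,0,0.7,0,0,0.7]])

```text
t: 4.07
tool_pos: [0.5464, -0.2331, 0.0333]
tool_rot: [-1.971, -2.446, 0.0]
contact_force: [1.1, -3.6, 3.1]
opening: 0.06
```

```bash
python3 go.py 541 -205 33; python3 - <<'E'
from h import *; shot("side","side2"); shot("top","top2")
a=cv2.imread("pics/side2.png")[180:400,200:480]; b=cv2.imread("pics/top2.png")[150:370,320:520]
cv2.imwrite("pics/c2.png",cv2.resize(np.hstack([a,b]),None,fx=1.6,fy=1.6))
E
```

```text
t 4.07 pos [ 546.4 -233.1   33.3] yaw 1.7851510222427378 zax [-0. -0. -1.] F [ 1.1 -3.6  3.1] open 0.05998854247728318 tips 0.022
shift cm [2.86 0.07 0.03]
```

View pics/c2.png

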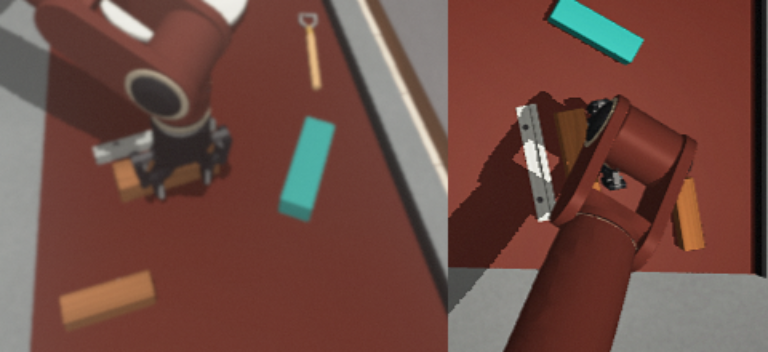

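The bar has squared up parallel to the strip, with about 25 mm left to go. I'll close that gap in finer steps while watching the force.

Call:
jog_arm(deltas=[[0,0,0,0.4,0,0,0.7],[0,0,0,0.4,0,0,0.7],[0,0,0,0.4,0,0,0.7],[0,0,0,0.4,0,0,0.7],[0,0,0,0.4,0,0,0.7],[0,0,0,0.2,0,0,0.7],[0,0,0,0.2,0,0,0.7],[0,0,0,0,0,0,0.7]])

```text
t: 4.83
tool_pos: [0.5414, -0.2096, 0.0332]
tool_rot: [-1.971, -2.446, -0.001]
contact_force: [0.1, 0.8, -0.5]
opening: 0.0598
```

Call:
jog_arm(deltas=[[0,0,0,0.1,0,0,0.7],[0,0,0,0.1,0,0,0.7],[0,0,0,0,0,0,0.7]])

```text
t: 5.08
tool_pos: [0.5412, -0.2083, 0.0334]
tool_rot: [1.971, 2.446, 0.0]
contact_force: [0.9, -1.3, -0.5]
opening: 0.0598
```

Call:
jog_arm(deltas=[[0,0,0,0.1,0,0,0.7],[0,0,0,0.1,0,0,0.7],[0,0,0,0,0,0,0.7]])

```text
t: 5.33
tool_pos: [0.5407, -0.2062, 0.0334]
tool_rot: [1.971, 2.446, 0.0]
contact_force: [0.5, -0.8, -0.2]
opening: 0.0596
```

Call:
jog_arm(deltas=[[0,0,0,0.1,0,0,0.7],[0,0,0,0.1,0,0,0.7],[0,0,0,0,0,0,0.7]])

```text
t: 5.58
tool_pos: [0.5403, -0.2047, 0.0334]
tool_rot: [1.971, 2.446, -0.001]
contact_force: [0.3, -2.9, -1.0]
opening: 0.0596
```

Call:
jog_arm(deltas=[[0,0,0,0.1,0,0,0.7],[0,0,0,0,0,0,0.7]])

```text
t: 5.75
tool_pos: [0.5403, -0.2046, 0.0337]
tool_rot: [1.969, 2.444, -0.002]
contact_force: [0.1, -5.5, -0.6]
opening: 0.0598
```

Call:
jog_arm(deltas=[[0,0,0,0.1,0,0,0.7],[0,0,0,0,0,0,0.7]])

```text
t: 5.92
tool_pos: [0.5403, -0.2045, 0.0341]
tool_rot: [1.968, 2.443, -0.004]
contact_force: [-0.7, -8.1, -0.7]
opening: 0.0597
```

Call:
jog_arm(deltas=[[0,0,0,0.1,0,0,0.7],[0,0,0,0,0,0,0.7]])

```text
t: 6.08
tool_pos: [0.5404, -0.2044, 0.0344]
tool_rot: [1.967, 2.442, -0.006]
contact_force: [-0.2, -11.3, -1.2]
opening: 0.0597
```

Force climbs while the TCP stays put, so the bar is against the strip. I'll back straight off, rise, and move behind the bowl.

Call:
jog_arm(deltas=[[0,0,0,-0.5,0,0,0.7],[0,0,0,-1.5,0,0,0.7],[0,0,0,-1.5,0,0,0.7],[0,0,0,0,0,-2,0.7],[0,0,0,0,0,-3.5,0.7],[0,0,0,0,0,-3.5,0.7],[0,0,0,0,0,-3.5,0.7],[0,0,0,0,0,-3.5,0.7],[0,0,0,0,0,-3,0.7],[0,0,0,0,0,0,0.7]])

```text
t: 6.92
tool_pos: [0.5505, -0.2383, 0.2324]
tool_rot: [1.963, 2.435, 0.004]
contact_force: [0.1, 0.3, 1.0]
opening: 0.0597
```

```bash
python3 go.py 521 292 220
```

```text
t 6.92 pos [ 550.5 -238.3  232.4] yaw 1.7847114815587375 zax [ 0.012 -0.007 -1.   ] F [0.1 0.3 1. ] open 0.05973567651147675 tips 0.022
shift cm [52.46  8.36  0.86]
```

Call:
jog_arm(deltas=[[0,0,0,3.75,0.6,0,0.7],[0,0,0,3.75,0.6,0,0.7],[0,0,0,3.75,0.6,0,0.7],[0,0,0,3.75,0.6,0,0.7],[0,0,0,3.75,0.6,0,0.7],[0,0,0,3.75,0.6,0,0.7],[0,0,0,3.75,0.6,0,0.7],[0,0,0,3.75,0.6,0,0.7],[0,0,0,3.75,0.6,0,0.7],[0,0,0,3.75,0.6,0,0.7],[0,0,0,3.75,0.6,0,0.7],[0,0,0,3.75,0.6,0,0.7]])

```text
t: 7.92
tool_pos: [0.5218, 0.2209, 0.2229]
tool_rot: [-1.971, -2.446, 0.0]
contact_force: [0.6, -0.7, 0.4]
opening: 0.0598
```

Call:
jog_arm(deltas=[[0,0,-0.0975,3.7,0.6,0,0.7],[0,0,-0.0975,3.7,0.6,0,0.7],[0,0,0,0,0,0,0.7],[0,0,0,0,0,0,0.7]])

```text
t: 8.25
tool_pos: [0.5139, 0.2953, 0.2225]
tool_rot: [-1.72, -2.628, 0.002]
contact_force: [0.2, -0.2, 1.0]
opening: 0.0601
```

```bash
python3 go.py 521 292 74;python3 - <<'E'
from meas import *
np.set_printoptions(precision=4,suppress=True)
im,d=shot("top","top3"); top(im,d,("strip",))
Z=cloud("top",d)[...,2]; m=comp((Z>.032)&(Z<.047),(370,430,200,300)); P=ray("top",np.argwhere(m)[:,::-1],.04); print(rect(P))
E
```

```text
t 8.25 pos [513.9 295.3 222.5] yaw 1.9828430011607172 zax [-0.001 -0.    -1.   ] F [ 0.2 -0.2  1. ] open 0.06010775722593927 tips 0.022
shift cm [-0.59  0.54 14.85]
strip z 0.02045949730244821 (array([ 517.2322, -148.097 ]), array([188.5949,  12.6721]), np.float32(0.2137512))
strip all (array([ 514.9194, -138.3216]), array([190.006 ,  35.1308]), np.float32(0.21080184))
(array([ 522.5203, -174.4779]), array([149.3112,  45.7508]), np.float32(0.21597522))
```

View pics/top3.png

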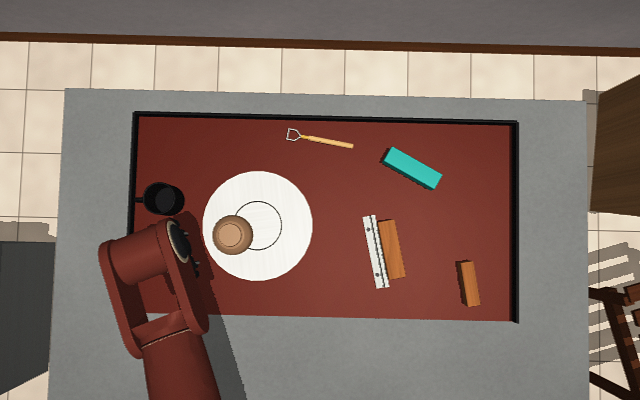

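The bar lies against the strip: y about -27 mm, x about 0 and an angle difference of 0.002 rad. Bystanders look unmoved. Next I'll go down behind the bowl.

Call:
jog_arm(deltas=[[0,0,0,-0.6,0.5,0,0.7],[0,0,0,0,0,3,0.7],[0,0,0,0,0,3,0.7],[0,0,0,0,0,3,0.7],[0,0,0,0,0,3,0.7],[0,0,0,0,0,1.5,0.7],[0,0,0,0,0,0.7,0.7],[0,0,0,0,0,0.5,0.7],[0,0,0,0,0,0,0.7],[0,0,0,0,0,0,0.7]])

```text
t: 9.13
tool_pos: [0.5223, 0.2901, 0.0777]
tool_rot: [1.724, 2.625, 0.003]
contact_force: [0.3, -0.2, 0.3]
opening: 0.0599
```

```bash
python3 go.py 555.2 212.8 74;python3 - <<'E'
from h import *; im,d=shot("side","side4"); cv2.imwrite("pics/c4.png",cv2.resize(im[80:240,200:400,::-1],None,fx=3,fy=3))
E
```

```text
t 9.13 pos [522.3 290.1  77.7] yaw 1.9790945562478401 zax [ 0.002  0.001 -1.   ] F [ 0.3 -0.2  0.3] open 0.059902839902238124 tips 0.022
shift cm [-8.4  -0.05  0.37]
```

View pics/c4.png

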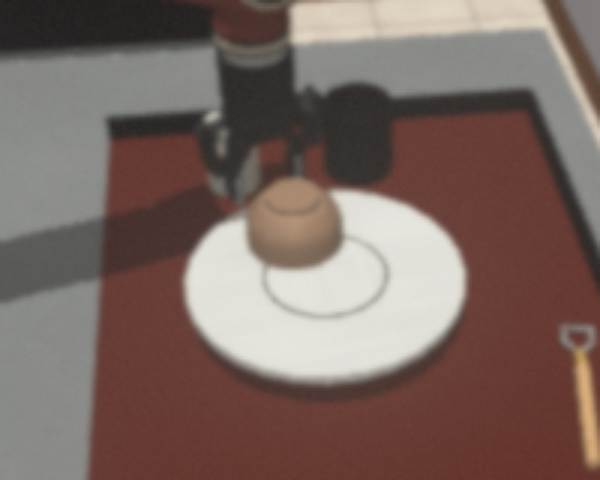

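The two fingers are behind the bowl, clear of jar and mug. I'll push along tool -x, stopping short first.

Call:
jog_arm(deltas=[[0,0,0,-0.5,0,0.3,0.7],[0,0,0,-0.6,0,0,0.7],[0,0,0,-0.6,0,0,0.7],[0,0,0,-0.6,0,0,0.7],[0,0,0,-0.6,0,0,0.7],[0,0,0,-0.6,0,0,0.7],[0,0,0,-0.6,0,0,0.7],[0,0,0,-0.6,0,0,0.7],[0,0,0,-0.6,0,0,0.7],[0,0,0,-0.6,0,0,0.7],[0,0,0,-0.4,0,0,0.7],[0,0,0,0,0,0,0.7]])

```text
t: 10.18
tool_pos: [0.5468, 0.2316, 0.0735]
tool_rot: [1.724, 2.625, -0.0]
contact_force: [-0.1, 1.8, 1.8]
opening: 0.0596
```

```bash
python3 go.py 555.2 212.8 74;python3 - <<'E'
from meas import *
im,d=shot("side","side5"); cv2.imwrite("pics/c5.png",cv2.resize(im[80:240,200:400,::-1],None,fx=3,fy=3))
# foot top seen from the side: brown depth points at z>~.099
W=cloud("side",d); hsv=cv2.cvtColor(im,cv2.COLOR_RGB2HSV)
m=comp((hsv[...,0]<18)&(hsv[...,1]>60)&(hsv[...,2]>90)&(W[...,2]>.0985)&(W[...,2]<.108),(260,360,110,210))
Q=W[m]*1000; print(m.sum(),cv2.minEnclosingCircle(Q[:,:2].astype(np.float32)),Q.mean(0))
im,d=shot("top","top5")
E
```

```text
t 10.18 pos [546.8 231.6  73.5] yaw 1.9794037558848259 zax [ 0.001 -0.001 -1.   ] F [-0.1  1.8  1.8] open 0.05955649997243721 tips 0.022
shift cm [-2.06  0.02 -0.05]
189 ((566.0093994140625, 184.43421936035156), 30.627065658569336) [567.47196235 181.12148225 103.06711826]
```

View pics/c5.png

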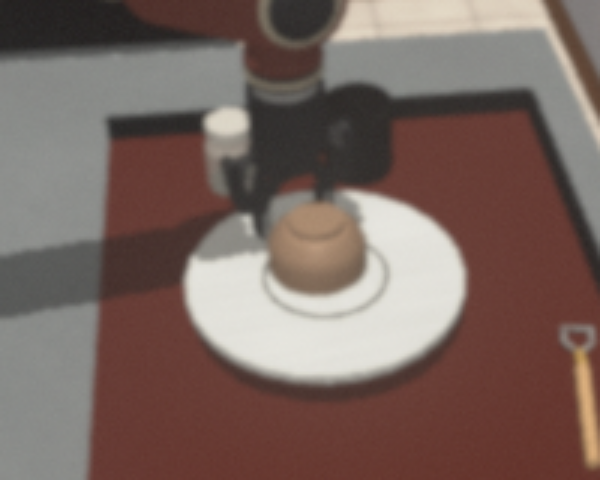

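The bowl follows upright; measured centre is about (566,183) against (567,185) from the finger geometry. About 20 mm is left.

Call:
jog_arm(deltas=[[0,0,0,-0.4,0,0,0.7],[0,0,0,-0.4,0,0,0.7],[0,0,0,-0.4,0,0,0.7],[0,0,0,-0.4,0,0,0.7],[0,0,0,-0.3,0,0,0.7],[0,0,0,-0.1,0,0,0.7],[0,0,0,0,0,0,0.7],[0,0,0,0,0,0,0.7]])

```text
t: 10.95
tool_pos: [0.5541, 0.2137, 0.0731]
tool_rot: [1.723, 2.626, -0.001]
contact_force: [-0.8, 0.3, -0.6]
opening: 0.0599
```

Call:
jog_arm(deltas=[[0,0,0,0.4,0,0,0.7],[0,0,0,1.5,0,0,0.7],[0,0,0,1.5,0,0,0.7],[0,0,0,1.5,0,0,0.7],[0,0,0,0,0,0,0.7],[0,0,0,0,0,-3,0.7],[0,0,0,0,0,-3,0.7],[0,0,0,0,0,-3,0.7],[0,0,0,0,0,-3,0.7],[0,0,0,0,0,-3,0.7],[0,0,0,0,0,0,0.7],[0,0,0,0,0,0,0.7]])

```text
t: 11.95
tool_pos: [0.5361, 0.2591, 0.2264]
tool_rot: [1.722, 2.623, 0.006]
contact_force: [0.2, 0.1, -0.3]
opening: 0.0599
```

```bash
python3 go.py;python3 - <<'E'
from meas import *
np.set_printoptions(precision=4,suppress=True)
im,d=shot("top","top6"); shot("side","side6"); top(im,d,("bowl","strip","wheel"))
Z=cloud("top",d)[...,2]; m=comp((Z>.032)&(Z<.047),(370,430,200,300)); P=ray("top",np.argwhere(m)[:,::-1],.04); print(rect(P))
top(im,d,("by",))
E
```

```text
t 11.95 pos [536.1 259.1 226.4] yaw 1.9798831012551088 zax [ 0.006  0.001 -1.   ] F [ 0.2  0.1 -0.3] open 0.05987551768319601 tips 0.022
strip z 0.020728082458059644 (array([ 517.289, -148.351]), array([188.5958,  12.164 ]), np.float32(0.2143213))
strip all (array([ 514.9194, -138.3216]), array([190.006 ,  35.1308]), np.float32(0.21080184))
wheel 575.6521606445312 165.84446716308594 139.6815643310547 0.04358044778913067
bowl depth pts circ ((576.4154663085938, 166.7222900390625), 49.34939956665039)
foot ((575.0521240234375, 166.59580993652344), 28.332427978515625) [576.364  166.3649 101.8938]
(array([ 522.5142, -174.4499]), array([149.3112,  45.8081]), np.float32(0.21597533))Traceback (most recent call last):
  File "<stdin>", line 5, in <module>
  File "meas.py", line 28, in top
    m=comp((Z>lo)&(Z<hi),b); print(n,cv2.minEnclosingCircle((W[m][:,:2]*1000).astype(np.float32)),np.nanmedian(Z[m]))
  File "meas.py", line 4, in comp
    n,l,s,_=cv2.connectedComponentsWithStats(m); k=1+np.argmax(s[1:,4]); return l==k
                                                     ~~~~~~~~~^^^^^^^^^
    return _wrapfunc(a, 'argmax', axis=axis, out=out, **kwds)
    return bound(*args, **kwds)
ValueError: attempt to get argmax of an empty sequence
```

View pics/top6.png

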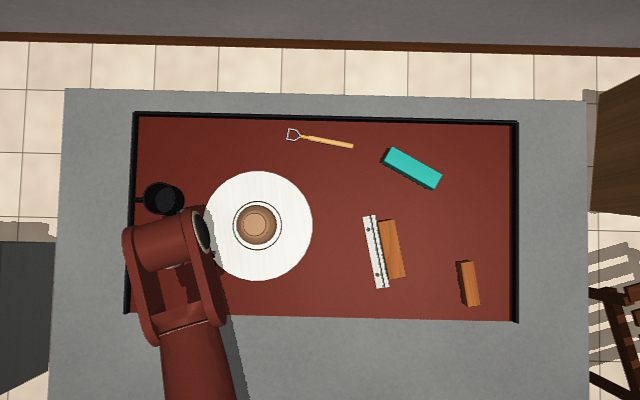

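The bowl is inside the ring: centre (576,166.5) against ring (575.5,166), about 1 mm off. The arm hides the jar from the top camera, which caused the traceback, so I'll compare side views and then hand in.

```bash
python3 - <<'E'
from meas import *
W={}
for k in("side0","side6"):
    f=np.load(f"pics/{k}.npz"); w=cloud("side",f["d"]); hsv=cv2.cvtColor(f["im"],cv2.COLOR_RGB2HSV)
    for n,z,b in(("jar",(.06,.1),(262,290,110,150)),("mug",(.06,.1),(304,335,100,142))):
        m=(w[...,2]>z[0])&(w[...,2]<z[1]); m=comp(m,b); print(k,n,m.sum(),np.median(w[m],0)*1000)
a,b=[np.load(f"pics/top{k}.npz")["im"].astype(int) for k in(0,6)]
print("tool diff",np.abs(a-b)[120:155,280:360].mean(),"mug diff",np.abs(a-b)[180:215,140:175].mean())
E
```

```text
side0 jar 214 [489.71621782 377.89435264  83.40025482]
side0 mug 365 [635.19210088 395.94302263  77.59620909]
side6 jar 214 [489.62422496 377.53451604  83.54615528]
side6 mug 367 [635.05510645 395.17896212  77.35253099]
tool diff 2.2117857142857145 mug diff 1.956734693877551
```

```bash
python3 -c "
from station import ctrl
print(ctrl.finish_job())"
```

```text
the job is handed in; nothing more can be done
None
```

I handed the job in at about 12 s on the robot's clock; the hand-in gives no verdict. The bowl is inside the ring groove and the hand rest lies against the stop strip, both moved by pushing only.

I pushed each with the half-open fingers: the hand rest until the force rose to about 11 N, the bowl in two pushes with a look between. The gripper was clear of everything at the end.

| Check | Measured | Allowed |
|---|---|---|
| Bowl centre from ring centre | about 1 mm | under 10 mm |
| Bowl foot height | unchanged at 102 mm | – |
| Hand rest y in the strip frame | about -27 mm | -31.5 to -24 mm |
| Hand rest x in the strip frame | about 0 mm | within ±50 mm |
| Hand rest angle to the strip | about 0.002 rad | under 0.05 rad |
| Jar and mug moved (side view, before and after) | under 1 mm | under 15 mm |

For the loop tool I only compared pictures, and its image area looked the same before and after.

One check failed: the final top view could not measure the jar because the arm hid it, so I used the side view instead. The depth readings came out 1–2 mm low throughout, within the calibration tolerance.

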